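Clear the latched mode key of the watch tester

TASK

One of the four identical mode keys on the watch tester has been left latched down. With the fingertips tap each key lightly, from the robot's left end of the row to its right, so that the latched key stays latched and no other key goes right down; then press the latched key until its latch lets go and lift off, so that it pops up level with the other three. Do not press any other key right down, and leave the things standing around where they are.

Things in the scene. Friction and masses are not known exactly. Their poses are not given: they have to be found in the camera images.
- console: the watch tester, fixed to the bench: a grey box 130 mm front to back (x), 240 mm wide (y), with a flat top (deck) 55 mm above the bench. Origin: centre of its underside; x points away from the robot, from the keys to the dark display; y to the robot's left. The four keys stand in a row along y at x = -28 mm, y = +67.5, +22.5, -22.5, -67.5 mm. One of them, any, starts latched down.
- row_mid (a point): middle of the key row, at deck level. A key that is up is springy: it gives from 2 N on and sinks 1 mm per further 1.2 N, 10 mm at most. The latched one, 4 mm lower, is firm up to 6 N and springs back after a lighter push; about 2 mm below its latched height (9 to 10 N) its latch lets go, a firm stop follows 3.2 mm below the latched height, and it pops up when the finger lifts.
- seat_1: square black collar, 32 mm wide, 3 mm high, round the leftmost key. Origin: on the key's axis at deck level, 55 mm above the bench; axes as the console's. It does not move with the key. The white key cap is 22 x 22 mm, its flat top 16 mm above this origin when the key is up, 12 mm when latched down.
- seat_2: square black collar, 32 mm wide, 3 mm high, round the second from the left key. Origin: on the key's axis at deck level, 55 mm above the bench; axes as the console's. It does not move with the key. The white key cap is 22 x 22 mm, its flat top 16 mm above this origin when the key is up, 12 mm when latched down.
- seat_3: square black collar, 32 mm wide, 3 mm high, round the third from the left key. Origin: on the key's axis at deck level, 55 mm above the bench; axes as the console's. It does not move with the key. The white key cap is 22 x 22 mm, its flat top 16 mm above this origin when the key is up, 12 mm when latched down.
- seat_4: square black collar, 32 mm wide, 3 mm high, round the rightmost key. Origin: on the key's axis at deck level, 55 mm above the bench; axes as the console's. It does not move with the key. The white key cap is 22 x 22 mm, its flat top 16 mm above this origin when the key is up, 12 mm when latched down.
- bar (a joint): a bar hidden in the console under all four keys, in m: how far the deepest key is down beyond 2 mm. 0: all four keys are up; 0.002: a key is latched and none is deeper; about 0.0052: the latched key is at its stop; above 0.0067: a key that was up has been pressed right down. It does not tell which key.
- loupe: bystander: black eye loupe standing on the console's deck beyond the keys, left, 30 mm in diameter, 30 mm high; origin under its centre
- tin: bystander: round metal tin on the deck beyond the keys, right, 36 mm in diameter, 14 mm high; origin under its centre
- watch: bystander: watch head on the green mat, 42 mm in diameter, 12 mm high; origin under its centre
- holder: bystander: brass movement holder on the mat, 54 x 40 x 20 mm; origin under its centre
- driver: bystander: black and red screwdriver lying on the mat, 125 mm long, 13 mm thick; origin under its middle
- gauge: bystander: small stepped brass plug standing on the bench between robot and console, 28 mm in diameter, 28 mm high; origin under its centre
- blower: bystander: black rubber dust blower standing right of the console, 60 mm in diameter, 110 mm high; origin under its centre
- oiler: bystander: small amber jar right of the console, 28 mm in diameter, 50 mm high; origin under its centre

How it is judged:
On the way, in this order (a step that is already met when the one before it is completed fails the run):
1. the leftmost key is tapped (contact force between the fingers and seat_1 above 0.3 N).
2. the second from the left key is tapped (contact force between the fingers and seat_2 above 0.3 N).
3. the third from the left key is tapped (contact force between the fingers and seat_3 above 0.3 N).
4. the rightmost key is tapped (contact force between the fingers and seat_4 above 0.3 N).
5. all four tapped: the finger is off the keys, and the latched key is still down (contact force between the fingers and seat_1 below 0.05 N and contact force between the fingers and seat_2 below 0.05 N and contact force between the fingers and seat_3 below 0.05 N and contact force between the fingers and seat_4 below 0.05 N and value of joint bar between 0.001 and 0.003 m), for 0.1 s.
6. the latched key is then pressed with the fingers ((contact force between the fingers and seat_1 above 1 N or contact force between the fingers and seat_2 above 1 N or contact force between the fingers and seat_3 above 1 N or contact force between the fingers and seat_4 above 1 N)).
7. the latched key has popped up (value of joint bar below 0.0005 m), for 0.1 s.
At the end, for the whole second after the job is handed in: All four keys are up (the hidden bar reads under 0.5 mm), nothing touches them, and every bystander is within 20 mm of where it stood (value of joint bar below 0.0005 m and contact force between the fingers and seat_1 below 0.05 N and contact force between the fingers and seat_2 below 0.05 N and contact force between the fingers and seat_3 below 0.05 N and contact force between the fingers and seat_4 below 0.05 N and distance of each of loupe, tin, watch, holder, driver, blower, oiler, gauge from where it was at the start of the episode below 0.02 m).
It fails at once if a key that was not latched is pressed right down (the bar passes 6.7 mm: a key 8.7 mm down) (value of joint bar above 0.0067 m).
It fails at once if a bystander is lifted, carried or pushed 20 mm or more from its place (distance of any of loupe, tin, watch, holder, driver, blower, oiler, gauge from where it was at the start of the episode above 0.02 m).
It also fails if it takes over 45 s, if anything falls off the work surface, if the arm or the gripper's body presses on something with over 40 N, if the wrist force passes 120 N, or if a joint passes its speed limit or range.

ROBOT

A 6-joint arm with a two-finger parallel gripper is mounted at the origin on the work surface. World frame = base frame: x ahead of the robot, y to its left, z up, the work surface at z = 0. Lengths are in m, angles in rad, forces in N, time in s.
With the tool pointing down it reaches from about 0.35 to 0.775 m from the base axis. Payload 5.5 kg.
Tool frame: the origin (TCP) lies on the centre line of the jaws, within the pads' length; the fingertips stand 17 mm ahead of it and the grasp point (between the pads) lies 2 mm behind it; z points along the fingers, y is the direction in which the jaws open and shut (so a half turn about z gives the same grasp; the last joint's range is limited). The gripper opens to 85 mm and grips with 20 to 120 N. Pads are 22 mm wide; open, the fingers measure 114 mm over their backs; the gripper's body (76 mm by 85 mm) begins 54 mm behind the grasp point. The pads swing forward as they close: fully open they stand 13 mm farther back than shut.
Start: joints at [-1.455, 0.313, 0.046, 1.304, 0, 1.431], TCP at [0.145, -0.556, 0.219] pointing down, gripper open.
Joint ranges: [-2.76, 2.76], [-0.86, 1.69], [-1.03, 1.26], [-2.2, 2.34], [-1.47, 1.5], [-3.14, 3.14]. Speed limits (rad/s): [2.57, 2.57, 3.14, 3.14, 3.14, 3.14].

INTERFACE

Orientations are given as a unit quaternion [w, x, y, z].
In Python, from workcell import env gives the robot as it stands.
- The arm moves only by the tool servo_tool, never from a script. Its argument "increments" is a list of rows, each an object of numbers: "claw": the closure, from 0 (fully open) to 1 (shut); "x", "y", "z": the shift along the world's x, y, z in units of 25 mm (1.0 is 25 mm); "ax", "ay", "az": the turn, a rotation vector about the world's x, y, z in units of 8 degrees (1.0 is 8 degrees). A call has 1 to 5 rows; each row shifts and turns the commanded pose from where the row before left it; what a row does not reach is not made up. A row lasts 1/10 s, in which the tool goes at most 50 mm and 8.59 degrees, less where a joint would pass 70% of its speed; a pose out of reach is approached as far as the arm can. A call is refused whole if a number of a shift passes 1 or a number of a turn 1, either way. A call with a gripper value outside its range is refused whole. The fingers move at their own pace and stop on an object; "newtons" is the grip in N (left out, the last holds). Time passes only in rows, so rows that do not move let the fingers close. It gives the time, the measured TCP pose, the force and the opening at its end, in the units of the state.
- env.get_state(): the state, without advancing time (a new reading comes with each control period).
- env.read_camera(name): name is "scene" or "top" or "wrist"; returns the picture (420x560x3 uint8, red, green, blue); there is no depth.
- env.calibration(name): a dict with "K" (3x3 intrinsics, pixels), "world_to_cam" (4x4, takes a point from world to camera coordinates). Camera axes: x right, y down, z forward; pixel columns grow to the right and rows downward; lengths in m; the calibration is good to about 2 mm. The wrist camera is an equidistant fisheye: a pixel r from the principal point sees the ray r / f radians off the axis. A picture is of the moment at which its call begins: read the wrist's pose just before it. calibration takes no time and is no camera call; for the wrist camera it gives the pose at the moment of the call.
- env.hand_in(): hands the job in, once; it reports no verdict.
The state is a dict: "clock": time; "joint_pos": joint angles; "qvel": joint speeds; "tau": joint torques, N m; "tcp_pos": TCP position; "orientation": TCP orientation; "wrist_force": force on the tool from outside, world axes, zero at the start; "ft_torque": the same for the moment, N m; "finger_gap": finger opening in m.
Only numpy, scipy, OpenCV 4.12 (cv2) and the standard library are available. Lean on these libraries where they do the work, as an engineer would, in place of code of your own. Each camera call takes 0.05 s, during which the arm holds its last target.

## Working session

There is one attempt and no reset: what is moved stays moved. The work goes in short steps, Python scripts to look and compute and a tool call to move; the robot and the scene stay as the last step left them, time stands still between calls to the robot, and variables do not carry over. Pictures are saved under pics/ and viewed, and the job is handed in when it is done.

Besides the shell and the picture viewer there is one more tool, called after ">>>" as a command line: name --argument value ..., lists and objects as JSON in quotes. servo_tool: Moves the arm, as the interface text tells. Its arguments: {"type":"object","properties":{"increments":{"type":"array"},"newtons":{"type":"number"}},"required":["increments"]}

```bash
ls; mkdir -p pics; python3 - <<'E'
from workcell import env
import cv2
for n in ("top","scene"):
    im=env.read_camera(n); cv2.imwrite(f"pics/{n}0.png",im[:,:,::-1])
    c=env.calibration(n); print(n,c)
s=env.get_state();print(s)
E
```

```text
pics
top {'K': array([[396.54501412,   0.        , 274.09352735],
       [  0.        , 396.54501412, 211.87437375],
       [  0.        ,   0.        ,   1.        ]]), 'world_to_cam': array([[ 0.01048986, -0.99966922, -0.02348234,  0.02486273],
       [-0.98214245, -0.00588871, -0.18804661,  0.5658008 ],
       [ 0.18784613,  0.02503559, -0.98187935,  1.04767117],
       [ 0.        ,  0.        ,  0.        ,  1.        ]])}
scene {'K': array([[409.99197342,   0.        , 277.77977838],
       [  0.        , 409.99197342, 206.5480983 ],
       [  0.        ,   0.        ,   1.        ]]), 'world_to_cam': array([[-0.78311658,  0.62171744,  0.01399483,  0.42161334],
       [ 0.32417603,  0.4273307 , -0.84397771, -0.12634385],
       [-0.53069608, -0.65639614, -0.53619565,  1.33969384],
       [ 0.        ,  0.        ,  0.        ,  1.        ]])}
{'clock': 0.1, 'joint_pos': array([-1.45463392e+00,  3.13909282e-01,  4.51316156e-02,  1.30358613e+00,
       -8.22970517e-06,  1.43118116e+00]), 'qvel': array([ 1.04327324e-03, -3.05229771e-04,  5.75502125e-04, -1.95657362e-03,
        6.21838894e-05, -9.66315766e-04]), 'tau': array([ 2.94308287e-03, -4.81725740e+01,  2.99243653e+01,  1.27041660e-02,
       -1.26252321e-04, -5.39850916e-06]), 'tcp_pos': array([ 0.1454009 , -0.55584845,  0.21842312]), 'orientation': array([-7.83726685e-04,  9.91833064e-01,  1.27540419e-01,  5.07556564e-06]), 'wrist_force': array([ 1.7624794,  0.1001541, -0.6938764]), 'ft_torque': array([0.01709585, 0.03676036, 0.02740331]), 'finger_gap': 0.08578595140625306}
```

View pics/top0.png

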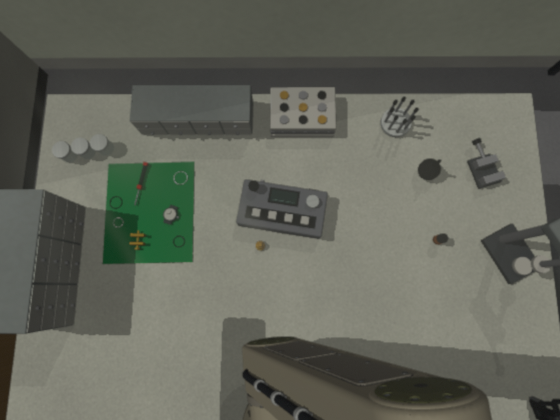

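View pics/scene0.png

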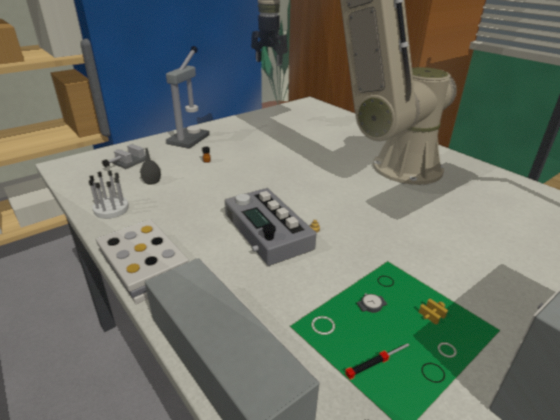

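The top view shows four white keys at about (256,212), (273,215), (289,218) and (305,220). The tin is at (313,201), the loupe at (254,186) and the gauge at (260,245). The arm is clear of the console. Next I'll measure the key caps.

```bash
cat > h.py <<'E'
import numpy as np,cv2
from workcell import env
def ray(n,uv,z):
    c=env.calibration(n);K=c["K"];T=c["world_to_cam"];R=T[:3,:3];t=T[:3,3]
    o=-R.T@t; d=R.T@np.linalg.solve(K,[uv[0],uv[1],1]); return o+d*(z-o[2])/d[2]
def proj(n,p):
    c=env.calibration(n);q=c["world_to_cam"]@[*p,1];q=c["K"]@q[:3];return q[:2]/q[2]
E
python3 - <<'E'
from h import *
for n,box in (("top",(246,202,316,228)),("scene",(252,182,306,235))):
    im=cv2.imread(f"pics/{n}0.png");x0,y0,x1,y1=box
    cr=im[y0:y1,x0:x1]; g=cr.min(2)
    print(n,np.percentile(g,[5,50,80,90,95,99]))
    cv2.imwrite(f"pics/{n}_z.png",cv2.resize(cr,None,fx=10,fy=10,interpolation=cv2.INTER_CUBIC))
    th=150 if n=="top" else 150
    k,l,st,ce=cv2.connectedComponentsWithStats((g>th).astype(np.uint8))
    for i in range(1,k):
        if st[i,4]>8:
            uv=ce[i]+[x0,y0]; w=l==i; ww=(g*w).astype(float); print(uv.round(1),st[i],ray(n,uv,.071).round(4))
E
```

```text
top [ 43.  82.  88. 119. 125. 129.]
scene [ 32. 117. 163. 165. 166. 168.]
[287.7 194.1] [  0   0  54  40 978] [ 0.4956 -0.0148  0.071 ]
[264.7 193.8] [ 9 10  9  5 33] [ 0.5416 -0.0513  0.071 ]
[273.3 203.1] [18 19  8  5 32] [ 0.5517 -0.0026  0.071 ]
[282.5 210.6] [26 26 10  6 37] [0.555  0.0374 0.071 ]
[291.9 219.8] [36 35  9  6 38] [0.5622 0.0812 0.071 ]
```

```bash

python3 - <<'E'
from h import *
im=cv2.imread("pics/top0.png");x0,y0,x1,y1=246,202,316,228
g=im[y0:y1,x0:x1].min(2)
k,l,st,ce=cv2.connectedComponentsWithStats((g>100).astype(np.uint8))
P=[]
for i in range(1,k):
    if 8<st[i,4]<100:
        uv=ce[i]+[x0,y0];p=ray("top",uv,.071);P.append(p);print(uv.round(1),st[i],p.round(4))
P=np.array(P);d=P[-1]-P[0];print(np.linalg.norm(np.diff(P,axis=0),axis=1),P.mean(0),np.degrees(np.arctan2(d[0],-d[1])))
a=cv2.imread("pics/top_z.png");b=cv2.imread("pics/scene_z.png");
o=np.zeros((530,700,3),np.uint8);o[:260,:]=a;b=cv2.resize(b,None,fx=.5,fy=.5);o[262:262+b.shape[0],:b.shape[1]]=b;cv2.imwrite("pics/z1.png",o)
E
```

```text
[311.1 203.8] [60  0 10  5 43] [ 0.5853 -0.0722  0.071 ]
[255.7 211.8] [ 6  6  8  8 53] [0.5621 0.0796 0.071 ]
[271.9 214.4] [22  9  8  8 52] [0.5551 0.035  0.071 ]
[288.3 217.2] [39 12  8  8 53] [ 0.5479 -0.0099  0.071 ]
[304.4 219.7] [55 14  8  8 55] [ 0.5412 -0.0535  0.071 ]
[0.15350417 0.04510507 0.04547236 0.0440832 ] [ 0.55834149 -0.0041805   0.071     ] -112.96986422404322
```

View pics/z1.png

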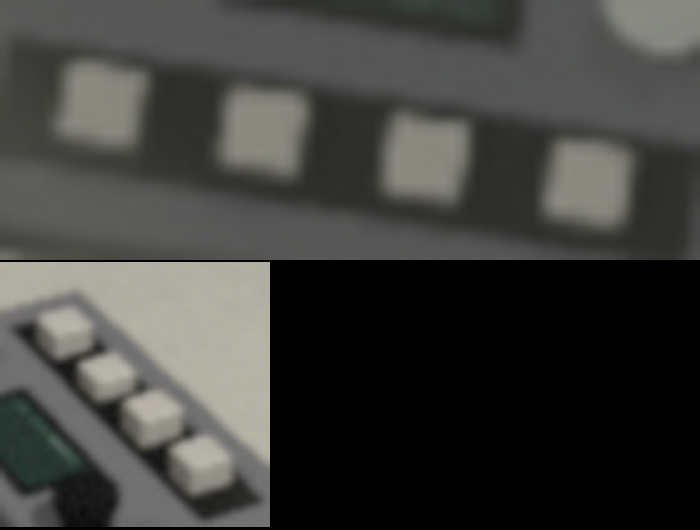

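The key spacing measures 45 mm, as given. In the scene view the third key from the left sits lower, so it's probably the latched one; the taps will confirm this by force. I'll close the gripper, turn it to line up with the console (in the direction that keeps joint 6 in range), and move across at height.

>>> servo_tool --increments '[{"claw":1,"x":0.6,"y":0.9,"az":1},{"claw":1,"x":0.6,"y":0.9,"az":1},{"claw":1,"x":0.6,"y":0.9,"az":1},{"claw":1,"x":0.6,"y":0.9,"az":1},{"claw":1,"x":0.6,"y":0.9,"az":1}]' --newtons 40

```text
schema error: expected keys claw, x, y, z, ax, ay, az
```

>>> servo_tool --increments '[{"claw":1,"x":0.6,"y":0.9,"az":1},{"claw":1,"x":0.6,"y":0.9,"az":1},{"claw":1,"x":0.6,"y":0.9,"az":1},{"claw":1,"x":0.6,"y":0.9},{"claw":1,"x":0.6,"y":0.9}]'

```text
schema error: expected keys claw, x, y, z, ax, ay, az
```

>>> servo_tool --increments '[{"claw":1,"x":0.6,"y":0.9},{"claw":1,"x":0.6,"y":0.9},{"claw":1,"x":0.6,"y":0.9},{"claw":1,"x":0.6,"y":0.9},{"claw":1,"x":0.6,"y":0.9}]'

```text
schema error: expected keys claw, x, y, z, ax, ay, az
```

>>> servo_tool --increments '[{"claw":1,"x":0.6,"y":0.9},{"claw":1,"x":0.6,"y":0.9},{"claw":1,"x":0.6,"y":0.9},{"claw":1,"x":0.6,"y":0.9},{"claw":1,"x":0.6,"y":0.9}]'

```text
schema error: expected keys claw, x, y, z, ax, ay, az
```

>>> servo_tool --increments '[{"claw":1,"x":0.6,"y":0.9,"z":0,"ax":0,"ay":0,"az":1},{"claw":1,"x":0.6,"y":0.9,"z":0,"ax":0,"ay":0,"az":1},{"claw":1,"x":0.6,"y":0.9,"z":0,"ax":0,"ay":0,"az":1},{"claw":1,"x":0.6,"y":0.9,"z":0,"ax":0,"ay":0,"az":1},{"claw":1,"x":0.6,"y":0.9,"z":0,"ax":0,"ay":0,"az":1}]' --newtons 40

```text
clock: 0.6
tcp_pos: [0.2208, -0.4426, 0.2188]
orientation: [-0.0, 0.887, 0.462, 0.0]
wrist_force: [0.1, 0.2, 0.3]
finger_gap: 0.0124
```

>>> servo_tool --increments '[{"claw":1,"x":0.6,"y":0.9,"z":0,"ax":0,"ay":0,"az":1},{"claw":1,"x":0.6,"y":0.9,"z":0,"ax":0,"ay":0,"az":1},{"claw":1,"x":0.6,"y":0.9,"z":0,"ax":0,"ay":0,"az":1},{"claw":1,"x":0.6,"y":0.9,"z":0,"ax":0,"ay":0,"az":0},{"claw":1,"x":0.6,"y":0.9,"z":0,"ax":0,"ay":0,"az":0}]'

```text
clock: 1.1
tcp_pos: [0.2958, -0.3301, 0.2189]
orientation: [-0.0, 0.774, 0.634, 0.0]
wrist_force: [0.1, 0.3, -0.2]
finger_gap: -0.0002
```

>>> servo_tool --increments '[{"claw":1,"x":0.6,"y":0.9,"z":0,"ax":0,"ay":0,"az":0},{"claw":1,"x":0.6,"y":0.9,"z":0,"ax":0,"ay":0,"az":0},{"claw":1,"x":0.6,"y":0.9,"z":0,"ax":0,"ay":0,"az":0},{"claw":1,"x":0.6,"y":0.9,"z":0,"ax":0,"ay":0,"az":0},{"claw":1,"x":0.6,"y":0.9,"z":0,"ax":0,"ay":0,"az":0}]'

```text
clock: 1.6
tcp_pos: [0.3707, -0.2176, 0.2189]
orientation: [-0.0, 0.774, 0.634, -0.0]
wrist_force: [0.0, -0.3, 0.4]
finger_gap: 0.0002
```

>>> servo_tool --increments '[{"claw":1,"x":0.6,"y":0.9,"z":0,"ax":0,"ay":0,"az":0},{"claw":1,"x":0.6,"y":0.9,"z":0,"ax":0,"ay":0,"az":0},{"claw":1,"x":0.6,"y":0.9,"z":0,"ax":0,"ay":0,"az":0},{"claw":1,"x":0.6,"y":0.9,"z":0,"ax":0,"ay":0,"az":0},{"claw":1,"x":0.6,"y":0.9,"z":0,"ax":0,"ay":0,"az":0}]'

```text
clock: 2.1
tcp_pos: [0.4457, -0.1052, 0.2189]
orientation: [-0.0, 0.774, 0.634, -0.0]
wrist_force: [-0.3, 0.1, 0.3]
finger_gap: -0.0
```

>>> servo_tool --increments '[{"claw":1,"x":0.58,"y":0.925,"z":0,"ax":0,"ay":0,"az":0},{"claw":1,"x":0.58,"y":0.925,"z":0,"ax":0,"ay":0,"az":0},{"claw":1,"x":0.58,"y":0.925,"z":0,"ax":0,"ay":0,"az":0},{"claw":1,"x":0.58,"y":0.925,"z":0,"ax":0,"ay":0,"az":0},{"claw":1,"x":0.58,"y":0.925,"z":-0.4,"ax":0,"ay":0,"az":0}]'

```text
clock: 2.6
tcp_pos: [0.5191, 0.0103, 0.2099]
orientation: [0.001, 0.773, 0.634, 0.001]
wrist_force: [0.5, 0.2, 0.4]
finger_gap: -0.0001
```

>>> servo_tool --increments '[{"claw":1,"x":0.58,"y":0.925,"z":-0.8,"ax":0,"ay":0,"az":0},{"claw":1,"x":0.58,"y":0.925,"z":-1,"ax":0,"ay":0,"az":0},{"claw":1,"x":0.58,"y":0.925,"z":-1,"ax":0,"ay":0,"az":0},{"claw":1,"x":0,"y":0,"z":-0.8,"ax":0,"ay":0,"az":0},{"claw":1,"x":0,"y":0,"z":0,"ax":0,"ay":0,"az":0}]'

```text
clock: 3.1
tcp_pos: [0.5589, 0.0794, 0.1156]
orientation: [-0.002, 0.773, 0.634, -0.003]
wrist_force: [-0.3, -0.7, 0.2]
finger_gap: 0.0001
```

```bash
python3 - <<'E'
from h import *
s=env.get_state();print(s["clock"],s["tcp_pos"],s["wrist_force"])
o=[]
for n in("top","scene","wrist"):
    im=env.read_camera(n)[:,:,::-1]; cv2.imwrite(f"pics/{n}1.png",im)
    if n!="wrist":
        p=proj(n,s["tcp_pos"]-[0,0,.017]);print(n,p); u,v=p.astype(int)
        o.append(cv2.resize(np.ascontiguousarray(im[v-40:v+50,u-60:u+60]),(480,360),interpolation=cv2.INTER_CUBIC)[:, :400])
cv2.imwrite("pics/z2.png",np.hstack(o))
E
```

```text
3.1 [0.55886384 0.07942977 0.11555464] [-0.32488218 -0.67787717  0.16042369]
top [254.97884073 211.09329093]
scene [292.95354609 208.99167343]
```

View pics/z2.png

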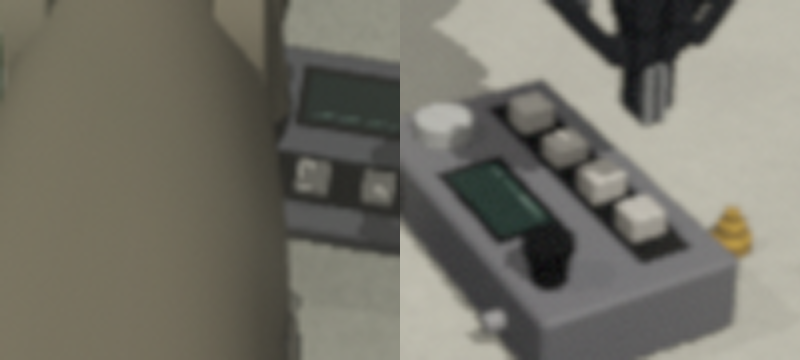

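View pics/wrist1.png

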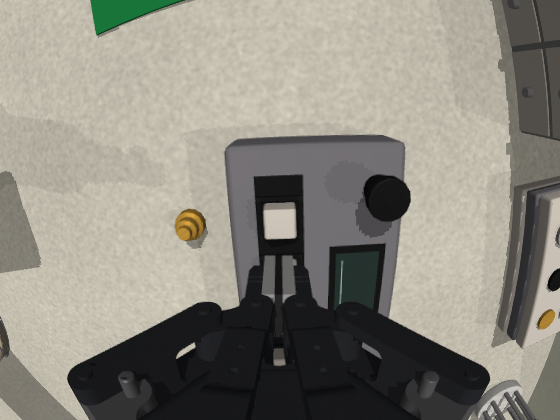

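```bash
cat >> h.py <<'E'
def wproj(p):
    c=env.calibration("wrist");K=c["K"];q=(c["world_to_cam"]@[*p,1])[:3]
    th=np.arctan2(np.hypot(q[0],q[1]),q[2]);ph=np.arctan2(q[1],q[0])
    return np.array([K[0,2]+K[0,0]*th*np.cos(ph),K[1,2]+K[1,1]*th*np.sin(ph)])
E
python3 - <<'E'
from h import *
s=env.get_state();print(s["clock"],s["tcp_pos"],s["wrist_force"],s["finger_gap"])
c=env.calibration("wrist");T=c["world_to_cam"];print("cam",-T[:3,:3].T@T[:3,3],"fwd",T[2,:3],c["K"][0])
for dz in (-.03,-.017,0,.015): 
  p=s["tcp_pos"]+[0,0,dz]; print(dz,wproj(p),proj("scene",p),proj("top",p))
for k in [(.5621,.0796),(.5551,.035)]: print(wproj([*k,.071]),proj("scene",[*k,.071]))
im=cv2.imread("pics/scene1.png");cv2.imwrite("pics/z3.png",cv2.resize(im[120:260,210:350],(700,600),interpolation=cv2.INTER_CUBIC))
E
```

```text
3.25 [0.5616026  0.07836147 0.11996382] [-0.46769514  0.5119172  -0.48598336] -0.00014540245821832883
cam [0.57925589 0.15729927 0.27411351] fwd [-0.0609908  -0.306156   -0.95002559] [325.1922621    0.         278.18520386]
-0.03 [275.21811625 238.84035688] [291.61655548 212.32513602] [255.62135631 210.70279964]
-0.017 [275.05054899 247.82115994] [291.79948518 207.55721845] [255.28280778 209.76890692]
0 [274.79963894 261.39230868] [292.04285692 201.21392703] [254.82751903 208.51298399]
0.015 [274.54219281 275.47639487] [292.26161102 195.51227466] [254.41345046 207.37076776]
[275.78678462 225.67815639] [291.53390362 219.46710702]
[278.69432291 283.2829717 ] [281.80406422 210.14798345]
```

View pics/z3.png

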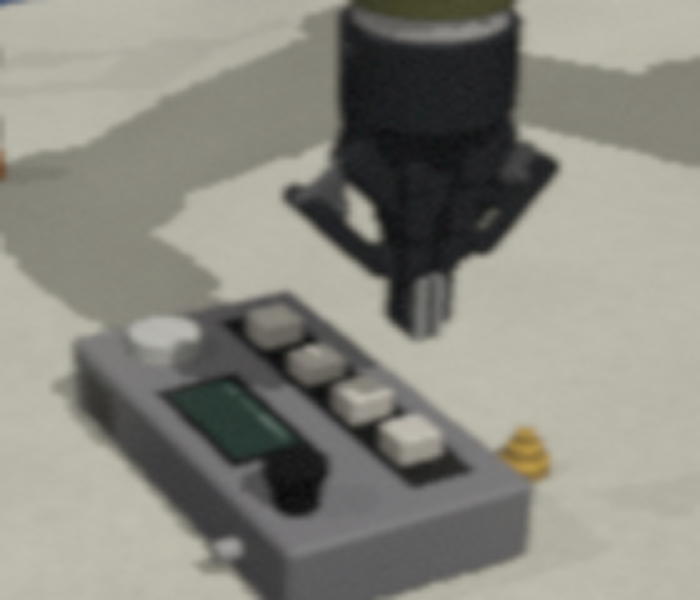

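The scene view shows the fingertips near pixel (294,199). That is above the pixel I projected for them, because the arm was still settling and the tip may be shorter than I assumed. I'll lower part way and check again before any contact.

>>> servo_tool --increments '[{"claw":1,"x":0.02,"y":0.04,"z":-0.5,"ax":0,"ay":0,"az":0},{"claw":1,"x":0,"y":0,"z":-0.4,"ax":0,"ay":0,"az":0},{"claw":1,"x":0,"y":0,"z":0,"ax":0,"ay":0,"az":0},{"claw":1,"x":0,"y":0,"z":0,"ax":0,"ay":0,"az":0},{"claw":1,"x":0,"y":0,"z":0,"ax":0,"ay":0,"az":0}]'

```text
clock: 3.75
tcp_pos: [0.5622, 0.0796, 0.097]
orientation: [0.0, 0.774, 0.634, 0.0]
wrist_force: [-0.2, 0.2, 0.6]
finger_gap: -0.0002
```

```bash
python3 - <<'E'
from h import *
s=env.get_state();print(s["clock"],s["tcp_pos"],s["wrist_force"],s["finger_gap"])
for dz in (-.017,0): 
  p=s["tcp_pos"]+[0,0,dz]; print(dz,wproj(p),proj("scene",p))
print("k1",wproj([.5621,.0796,.071]))
a=env.read_camera("scene")[:,:,::-1];b=env.read_camera("wrist")[:,:,::-1]
print(env.get_state()["tcp_pos"])
cv2.imwrite("pics/z4.png",np.hstack([cv2.resize(a[170:245,255:330],(400,400),interpolation=cv2.INTER_CUBIC),cv2.resize(b[180:280,230:330],(400,400),interpolation=cv2.INTER_CUBIC)]))
E
```

```text
3.75 [0.56215026 0.07958064 0.09699247] [-0.18716799  0.17444903  0.55568893] -0.00017835547639177086
-0.017 [275.01502446 247.74198275] [291.63645183 216.2481883 ]
0 [274.76356155 261.30182915] [291.87532227 210.06542319]
k1 [275.04558022 241.40660464]
[0.56229306 0.07961741 0.09712109]
```

View pics/z4.png

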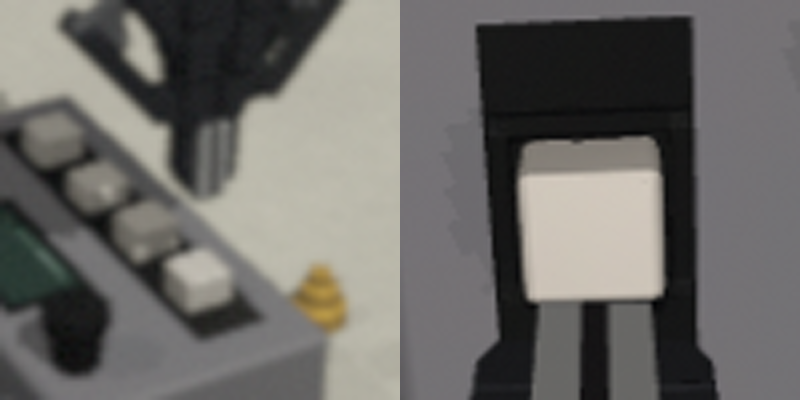

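```bash
python3 - <<'E'
from h import *
def wray(uv):
    c=env.calibration("wrist");K=c["K"];T=c["world_to_cam"]
    d=(np.array(uv)-K[:2,2])/[K[0,0],K[1,1]];th=np.linalg.norm(d);d=d/th
    v=np.array([*(np.sin(th)*d),np.cos(th)]);return -T[:3,:3].T@T[:3,3],T[:3,:3].T@v
o,d=wray((278.5,255))
for z in (.08,.09,.1,.11,.12): print("wrist",z,(o+d*(z-o[2])/d[2]).round(4),"scene",ray("scene",(292.5,205.6),z).round(4))
p=env.get_state()["tcp_pos"]
for y in(-.011,.011):
  for dz in(-.017,0,.017):print(y,dz,proj("scene",p+[0,y,dz]),wproj(p+[0,y,dz]))
E
```

```text
wrist 0.08 [0.5633 0.0746 0.08  ] scene [0.5309 0.0456 0.08  ]
wrist 0.09 [0.5643 0.0795 0.09  ] scene [0.5413 0.0575 0.09  ]
wrist 0.1 [0.5653 0.0844 0.1   ] scene [0.5518 0.0694 0.1   ]
wrist 0.11 [0.5662 0.0893 0.11  ] scene [0.5623 0.0813 0.11  ]
wrist 0.12 [0.5672 0.0942 0.12  ] scene [0.5728 0.0932 0.12  ]
-0.011 -0.017 [288.55517685 214.13475601] [278.74713006 264.13376848]
-0.011 0 [288.7625157  207.97776265] [278.83742891 278.68164776]
-0.011 0.017 [288.97389701 201.70072723] [278.94335726 295.80596122]
0.011 -0.017 [294.69397739 218.35696697] [271.11540062 230.65118559]
0.011 0 [294.96472312 212.14573792] [270.49948925 243.01424418]
0.011 0.017 [295.24083033 205.81150984] [269.76747358 257.85981429]
```

Triangulated, the visible tip sits higher than the TCP, which disagrees with the stated 17 mm. I'll descend in small steps on key 1, which is up and springy, and let the force show where contact is.

>>> servo_tool --increments '[{"claw":1,"x":0,"y":0,"z":-0.2,"ax":0,"ay":0,"az":0},{"claw":1,"x":0,"y":0,"z":-0.1,"ax":0,"ay":0,"az":0},{"claw":1,"x":0,"y":0,"z":0,"ax":0,"ay":0,"az":0}]'

```text
clock: 4.15
tcp_pos: [0.5615, 0.0797, 0.0886]
orientation: [-0.0, 0.774, 0.634, -0.0]
wrist_force: [-0.0, 0.5, -0.6]
finger_gap: 0.0004
```

>>> servo_tool --increments '[{"claw":1,"x":0,"y":0,"z":-0.1,"ax":0,"ay":0,"az":0},{"claw":1,"x":0,"y":0,"z":0,"ax":0,"ay":0,"az":0}]'

```text
clock: 4.35
tcp_pos: [0.5618, 0.0797, 0.0864]
orientation: [-0.0, 0.774, 0.634, -0.0]
wrist_force: [0.1, 0.2, -0.4]
finger_gap: 0.0004
```

>>> servo_tool --increments '[{"claw":1,"x":0,"y":0,"z":-0.1,"ax":0,"ay":0,"az":0},{"claw":1,"x":0,"y":0,"z":0,"ax":0,"ay":0,"az":0}]'

```text
clock: 4.55
tcp_pos: [0.5618, 0.0797, 0.0839]
orientation: [-0.0, 0.774, 0.634, -0.0]
wrist_force: [-0.3, 0.1, 0.8]
finger_gap: -0.0001
```

>>> servo_tool --increments '[{"claw":1,"x":0,"y":0,"z":-0.1,"ax":0,"ay":0,"az":0},{"claw":1,"x":0,"y":0,"z":0,"ax":0,"ay":0,"az":0}]'

```text
clock: 4.75
tcp_pos: [0.5618, 0.0797, 0.0814]
orientation: [-0.0, 0.774, 0.634, -0.0]
wrist_force: [-0.4, -0.1, -0.0]
finger_gap: 0.0003
```

```bash
python3 - <<'E'
from h import *
s=env.get_state();print(s["clock"],s["tcp_pos"],s["wrist_force"],s["finger_gap"])
a=env.read_camera("scene")[:,:,::-1];b=env.read_camera("wrist")[:,:,::-1]
cv2.imwrite("pics/z5.png",np.hstack([cv2.resize(a[170:245,255:330],(400,400),interpolation=cv2.INTER_CUBIC),cv2.resize(b[180:280,230:330],(400,400),interpolation=cv2.INTER_CUBIC)]))
E
```

```text
4.75 [0.56178352 0.07966696 0.08141374] [-0.41301395 -0.0746896  -0.01934588] 0.00025817363066051296
```

View pics/z5.png

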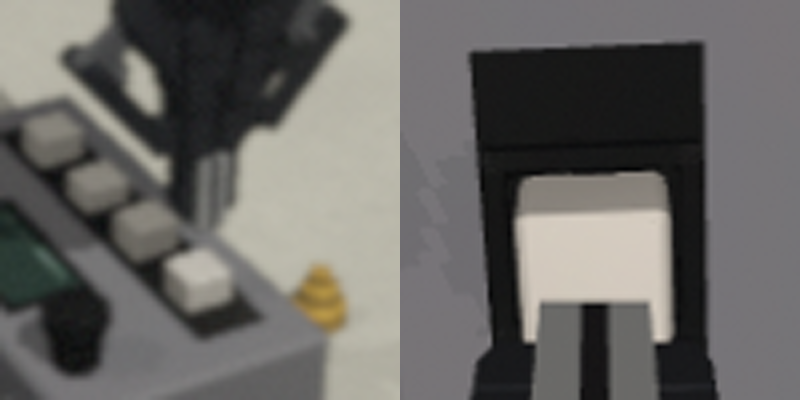

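Both views show the tips still about 20 mm above key 1, so the visual estimate is right: contact should come near TCP z = 0.06.

>>> servo_tool --increments '[{"claw":1,"x":0,"y":0,"z":-0.2,"ax":0,"ay":0,"az":0},{"claw":1,"x":0,"y":0,"z":-0.1,"ax":0,"ay":0,"az":0},{"claw":1,"x":0,"y":0,"z":0,"ax":0,"ay":0,"az":0}]'

```text
clock: 5.15
tcp_pos: [0.5615, 0.0797, 0.0736]
orientation: [-0.0, 0.774, 0.634, -0.0]
wrist_force: [-0.2, 0.2, -0.0]
finger_gap: 0.0001
```

>>> servo_tool --increments '[{"claw":1,"x":0,"y":0,"z":-0.08,"ax":0,"ay":0,"az":0},{"claw":1,"x":0,"y":0,"z":-0.08,"ax":0,"ay":0,"az":0},{"claw":1,"x":0,"y":0,"z":0,"ax":0,"ay":0,"az":0}]'

```text
clock: 5.45
tcp_pos: [0.5618, 0.0797, 0.0699]
orientation: [-0.0, 0.774, 0.634, -0.0]
wrist_force: [-0.3, -0.7, 0.3]
finger_gap: 0.0001
```

```bash
python3 - <<'E'
from h import *
s=env.get_state();print(s["clock"],s["tcp_pos"],s["wrist_force"],s["finger_gap"])
a=env.read_camera("scene")[:,:,::-1];b=env.read_camera("wrist")[:,:,::-1]
cv2.imwrite("pics/z6.png",np.hstack([cv2.resize(a[170:245,255:330],(400,400),interpolation=cv2.INTER_CUBIC),cv2.resize(b[180:280,230:330],(400,400),interpolation=cv2.INTER_CUBIC)]))
E
```

```text
5.45 [0.56179508 0.07965699 0.06989977] [-0.2993102  -0.74767148  0.33621071] 9.54752028963635e-05
```

View pics/z6.png

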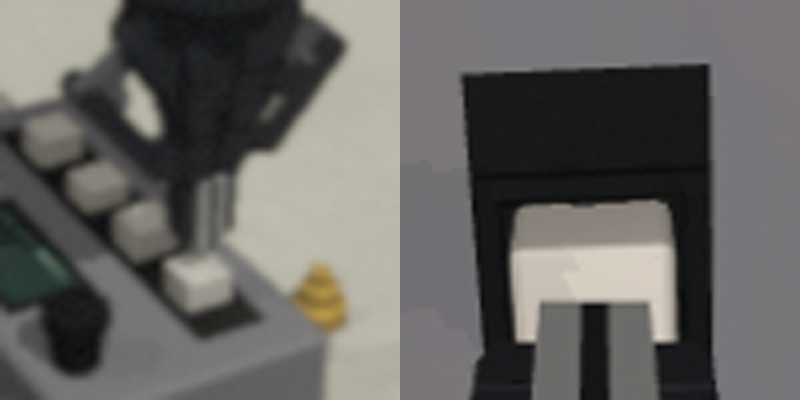

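The scene view shows the tip a few millimetres above the key top (crop row about 252, against 264). I'll continue in 1.5 mm steps.

>>> servo_tool --increments '[{"claw":1,"x":0,"y":0,"z":-0.08,"ax":0,"ay":0,"az":0},{"claw":1,"x":0,"y":0,"z":-0.06,"ax":0,"ay":0,"az":0},{"claw":1,"x":0,"y":0,"z":0,"ax":0,"ay":0,"az":0}]'

```text
clock: 5.85
tcp_pos: [0.5618, 0.0797, 0.0665]
orientation: [-0.0, 0.774, 0.634, -0.0]
wrist_force: [0.4, -0.4, 0.3]
finger_gap: -0.0002
```

>>> servo_tool --increments '[{"claw":1,"x":0,"y":0,"z":-0.06,"ax":0,"ay":0,"az":0},{"claw":1,"x":0,"y":0,"z":0,"ax":0,"ay":0,"az":0}]'

```text
clock: 6.05
tcp_pos: [0.5619, 0.0797, 0.065]
orientation: [-0.0, 0.774, 0.634, -0.0]
wrist_force: [-0.0, 0.0, 0.3]
finger_gap: -0.0
```

>>> servo_tool --increments '[{"claw":1,"x":0,"y":0,"z":-0.06,"ax":0,"ay":0,"az":0},{"claw":1,"x":0,"y":0,"z":0,"ax":0,"ay":0,"az":0}]'

```text
clock: 6.25
tcp_pos: [0.5618, 0.0797, 0.0635]
orientation: [-0.0, 0.774, 0.634, -0.0]
wrist_force: [0.9, 0.0, 0.7]
finger_gap: -0.0002
```

>>> servo_tool --increments '[{"claw":1,"x":0,"y":0,"z":-0.06,"ax":0,"ay":0,"az":0},{"claw":1,"x":0,"y":0,"z":0,"ax":0,"ay":0,"az":0}]'

```text
clock: 6.45
tcp_pos: [0.5619, 0.0796, 0.062]
orientation: [-0.0, 0.774, 0.634, -0.0]
wrist_force: [0.3, -0.2, 0.1]
finger_gap: -0.0001
```

>>> servo_tool --increments '[{"claw":1,"x":0,"y":0,"z":-0.06,"ax":0,"ay":0,"az":0},{"claw":1,"x":0,"y":0,"z":0,"ax":0,"ay":0,"az":0}]'

```text
clock: 6.65
tcp_pos: [0.5619, 0.0797, 0.0605]
orientation: [-0.0, 0.774, 0.634, -0.0]
wrist_force: [0.2, -0.3, -0.7]
finger_gap: -0.0001
```

```bash
python3 - <<'E'
from h import *
s=env.get_state();print(s["clock"],s["tcp_pos"],s["wrist_force"],s["finger_gap"])
a=env.read_camera("scene")[:,:,::-1];b=env.read_camera("wrist")[:,:,::-1]
cv2.imwrite("pics/z7.png",np.hstack([cv2.resize(a[170:245,255:330],(400,400),interpolation=cv2.INTER_CUBIC),cv2.resize(b[180:280,230:330],(400,400),interpolation=cv2.INTER_CUBIC)]))
E
```

```text
6.65 [0.56189142 0.07967702 0.06052258] [ 0.223063   -0.29951317 -0.71524783] -7.346922863246597e-05
```

View pics/z7.png

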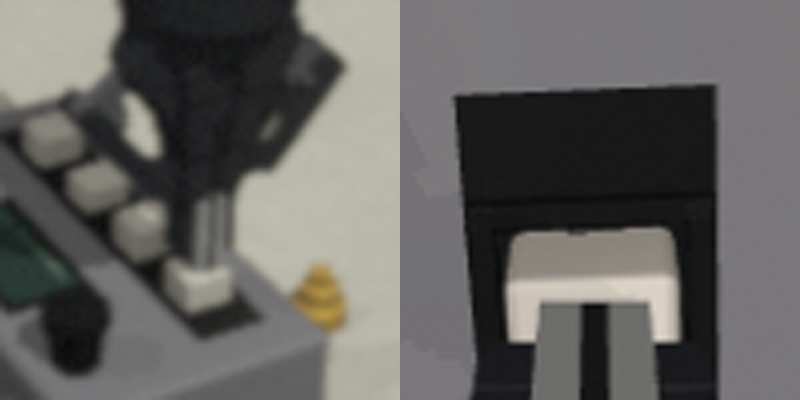

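The tips are centred over key 1 and almost touching it. I'll continue in 1 mm steps.

>>> servo_tool --increments '[{"claw":1,"x":0,"y":0,"z":-0.04,"ax":0,"ay":0,"az":0},{"claw":1,"x":0,"y":0,"z":0,"ax":0,"ay":0,"az":0}]'

```text
clock: 6.95
tcp_pos: [0.5619, 0.0797, 0.0596]
orientation: [-0.0, 0.774, 0.634, -0.0]
wrist_force: [-0.1, 0.1, 0.5]
finger_gap: -0.0003
```

>>> servo_tool --increments '[{"claw":1,"x":0,"y":0,"z":-0.04,"ax":0,"ay":0,"az":0},{"claw":1,"x":0,"y":0,"z":0,"ax":0,"ay":0,"az":0}]'

```text
clock: 7.15
tcp_pos: [0.5621, 0.0797, 0.0588]
orientation: [0.0, 0.774, 0.634, 0.0]
wrist_force: [0.2, -0.0, 1.5]
finger_gap: -0.0001
```

>>> servo_tool --increments '[{"claw":1,"x":0,"y":0,"z":-0.04,"ax":0,"ay":0,"az":0},{"claw":1,"x":0,"y":0,"z":0,"ax":0,"ay":0,"az":0}]'

```text
clock: 7.35
tcp_pos: [0.5621, 0.0797, 0.0579]
orientation: [0.0, 0.774, 0.634, 0.0]
wrist_force: [-0.8, 0.2, 3.6]
finger_gap: -0.0004
```

Key 1 is tapped: 3.6 N at TCP z = 0.0579, with first contact near 0.0592. Now I'll lift and move to key 2.

>>> servo_tool --increments '[{"claw":1,"x":0,"y":0,"z":0.3,"ax":0,"ay":0,"az":0},{"claw":1,"x":0,"y":0,"z":0.3,"ax":0,"ay":0,"az":0},{"claw":1,"x":-0.14,"y":-0.89,"z":0,"ax":0,"ay":0,"az":0},{"claw":1,"x":-0.14,"y":-0.89,"z":0,"ax":0,"ay":0,"az":0},{"claw":1,"x":0,"y":0,"z":-0.2,"ax":0,"ay":0,"az":0}]'

```text
clock: 7.85
tcp_pos: [0.5556, 0.0333, 0.0689]
orientation: [0.001, 0.774, 0.633, 0.0]
wrist_force: [0.4, 0.5, -0.8]
finger_gap: -0.0001
```

>>> servo_tool --increments '[{"claw":1,"x":0,"y":0,"z":-0.2,"ax":0,"ay":0,"az":0},{"claw":1,"x":0,"y":0,"z":-0.1,"ax":0,"ay":0,"az":0},{"claw":1,"x":0,"y":0,"z":0,"ax":0,"ay":0,"az":0},{"claw":1,"x":0,"y":0,"z":0,"ax":0,"ay":0,"az":0}]'

```text
clock: 8.25
tcp_pos: [0.5549, 0.0358, 0.0601]
orientation: [-0.0, 0.773, 0.634, -0.0]
wrist_force: [-0.9, -0.0, 0.1]
finger_gap: 0.0001
```

```bash
python3 - <<'E'
from h import *
s=env.get_state();print(s["clock"],s["tcp_pos"],s["wrist_force"],s["finger_gap"])
a=env.read_camera("scene")[:,:,::-1];b=env.read_camera("wrist")[:,:,::-1]
cv2.imwrite("pics/z8.png",np.hstack([cv2.resize(a[170:245,255:330],(400,400),interpolation=cv2.INTER_CUBIC),cv2.resize(b[180:280,230:330],(400,400),interpolation=cv2.INTER_CUBIC)]))
E
```

```text
8.25 [0.5549242  0.03580011 0.06007413] [-0.86007537 -0.01996012  0.09404958] 0.00013830152744299446
```

View pics/z8.png

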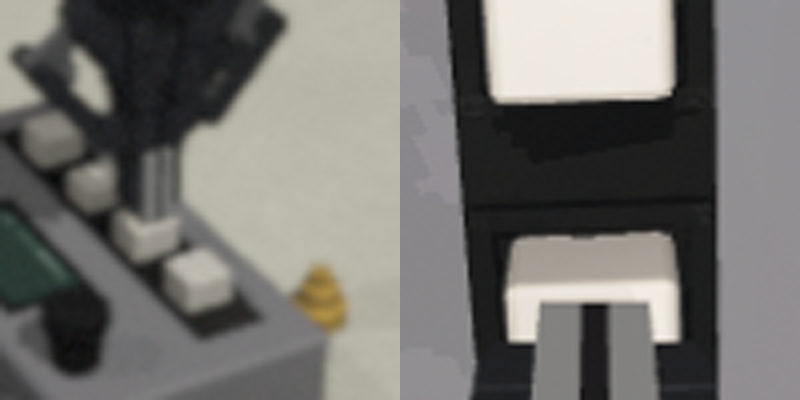

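Over key 2 the wrist view is the same as over key 1 (same height, centred). Now I'll tap.

>>> servo_tool --increments '[{"claw":1,"x":0,"y":0,"z":-0.04,"ax":0,"ay":0,"az":0},{"claw":1,"x":0,"y":0,"z":-0.04,"ax":0,"ay":0,"az":0},{"claw":1,"x":0,"y":0,"z":0,"ax":0,"ay":0,"az":0}]'

```text
clock: 8.65
tcp_pos: [0.5552, 0.0354, 0.0585]
orientation: [0.0, 0.773, 0.634, 0.0]
wrist_force: [-1.1, 1.3, 1.8]
finger_gap: -0.0001
```

>>> servo_tool --increments '[{"claw":1,"x":0,"y":0,"z":-0.02,"ax":0,"ay":0,"az":0},{"claw":1,"x":0,"y":0,"z":0,"ax":0,"ay":0,"az":0}]'

```text
clock: 8.85
tcp_pos: [0.5552, 0.0354, 0.058]
orientation: [0.0, 0.774, 0.634, 0.0]
wrist_force: [-0.2, 1.3, 2.6]
finger_gap: -0.0001
```

>>> servo_tool --increments '[{"claw":1,"x":0,"y":0,"z":0.3,"ax":0,"ay":0,"az":0},{"claw":1,"x":0,"y":0,"z":0.3,"ax":0,"ay":0,"az":0},{"claw":1,"x":-0.14,"y":-0.9,"z":0,"ax":0,"ay":0,"az":0},{"claw":1,"x":-0.14,"y":-0.9,"z":0,"ax":0,"ay":0,"az":0},{"claw":1,"x":0,"y":0,"z":-0.2,"ax":0,"ay":0,"az":0}]'

```text
clock: 9.35
tcp_pos: [0.5486, -0.012, 0.0688]
orientation: [0.001, 0.774, 0.633, 0.0]
wrist_force: [0.8, -0.3, -0.1]
finger_gap: -0.0002
```

>>> servo_tool --increments '[{"claw":1,"x":0,"y":0,"z":-0.2,"ax":0,"ay":0,"az":0},{"claw":1,"x":0,"y":0,"z":-0.1,"ax":0,"ay":0,"az":0},{"claw":1,"x":0,"y":0,"z":0,"ax":0,"ay":0,"az":0},{"claw":1,"x":0,"y":0,"z":0,"ax":0,"ay":0,"az":0}]'

```text
clock: 9.75
tcp_pos: [0.5479, -0.0092, 0.0601]
orientation: [-0.0, 0.773, 0.634, -0.0]
wrist_force: [-0.1, -0.2, -0.3]
finger_gap: 0.0003
```

```bash
python3 - <<'E'
from h import *
s=env.get_state();print(s["clock"],s["tcp_pos"],s["wrist_force"],s["finger_gap"])
a=env.read_camera("scene")[:,:,::-1];b=env.read_camera("wrist")[:,:,::-1]
cv2.imwrite("pics/z9.png",np.hstack([cv2.resize(a[170:245,255:330],(400,400),interpolation=cv2.INTER_CUBIC),cv2.resize(b[180:280,230:330],(400,400),interpolation=cv2.INTER_CUBIC)]))
E
```

```text
9.75 [ 0.5478809  -0.00918361  0.06005338] [-0.09357765 -0.18417346 -0.31406176] 0.00032422077667343705
```

View pics/z9.png

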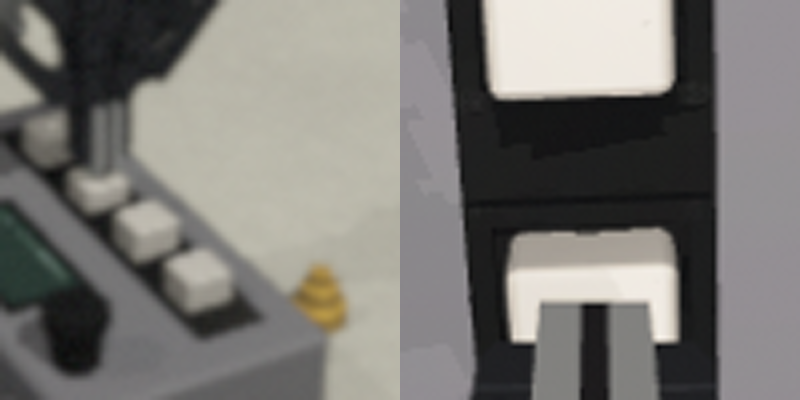

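Over key 3 the visible side face is shorter (about 36 px against 50), so this is the latched key. I'll approach gently and stay well under 6 N.

>>> servo_tool --increments '[{"claw":1,"x":0,"y":0,"z":-0.1,"ax":0,"ay":0,"az":0},{"claw":1,"x":0,"y":0,"z":-0.06,"ax":0,"ay":0,"az":0},{"claw":1,"x":0,"y":0,"z":0,"ax":0,"ay":0,"az":0}]'

```text
clock: 10.15
tcp_pos: [0.5477, -0.0097, 0.0559]
orientation: [-0.0, 0.774, 0.634, -0.0]
wrist_force: [0.6, -0.1, 0.3]
finger_gap: 0.0001
```

>>> servo_tool --increments '[{"claw":1,"x":0,"y":0,"z":-0.02,"ax":0,"ay":0,"az":0},{"claw":1,"x":0,"y":0,"z":0,"ax":0,"ay":0,"az":0}]'

```text
clock: 10.35
tcp_pos: [0.5479, -0.0099, 0.0557]
orientation: [0.0, 0.774, 0.634, -0.0]
wrist_force: [0.4, 0.1, -0.6]
finger_gap: -0.0003
```

>>> servo_tool --increments '[{"claw":1,"x":0,"y":0,"z":-0.02,"ax":0,"ay":0,"az":0},{"claw":1,"x":0,"y":0,"z":0,"ax":0,"ay":0,"az":0}]'

```text
clock: 10.55
tcp_pos: [0.548, -0.0098, 0.0554]
orientation: [0.0, 0.774, 0.634, 0.0]
wrist_force: [-0.5, -0.4, 1.6]
finger_gap: 0.0003
```

>>> servo_tool --increments '[{"claw":1,"x":0,"y":0,"z":-0.015,"ax":0,"ay":0,"az":0},{"claw":1,"x":0,"y":0,"z":0,"ax":0,"ay":0,"az":0}]'

```text
clock: 10.75
tcp_pos: [0.5481, -0.0099, 0.0552]
orientation: [0.0, 0.774, 0.634, 0.0]
wrist_force: [-0.7, -0.7, 4.2]
finger_gap: 0.0001
```

Firm contact on key 3: 4.2 N with almost no give. Now lift and go to key 4.

>>> servo_tool --increments '[{"claw":1,"x":0,"y":0,"z":0.35,"ax":0,"ay":0,"az":0},{"claw":1,"x":0,"y":0,"z":0.35,"ax":0,"ay":0,"az":0},{"claw":1,"x":-0.14,"y":-0.88,"z":0,"ax":0,"ay":0,"az":0},{"claw":1,"x":-0.14,"y":-0.88,"z":0,"ax":0,"ay":0,"az":0},{"claw":1,"x":0,"y":0,"z":-0.2,"ax":0,"ay":0,"az":0}]'

```text
clock: 11.25
tcp_pos: [0.5419, -0.0559, 0.0686]
orientation: [0.001, 0.774, 0.633, 0.001]
wrist_force: [0.6, -0.4, 0.7]
finger_gap: 0.0002
```

>>> servo_tool --increments '[{"claw":1,"x":0,"y":0,"z":-0.2,"ax":0,"ay":0,"az":0},{"claw":1,"x":0,"y":0,"z":-0.08,"ax":0,"ay":0,"az":0},{"claw":1,"x":0,"y":0,"z":0,"ax":0,"ay":0,"az":0},{"claw":1,"x":0,"y":0,"z":0,"ax":0,"ay":0,"az":0}]'

```text
clock: 11.65
tcp_pos: [0.5409, -0.0532, 0.0602]
orientation: [-0.0, 0.773, 0.634, -0.0]
wrist_force: [-0.1, -0.0, -0.3]
finger_gap: -0.0003
```

```bash
python3 - <<'E'
from h import *
s=env.get_state();print(s["clock"],s["tcp_pos"],s["wrist_force"],s["finger_gap"])
a=env.read_camera("scene")[:,:,::-1];b=env.read_camera("wrist")[:,:,::-1]
cv2.imwrite("pics/z10.png",np.hstack([cv2.resize(a[170:245,245:320],(400,400),interpolation=cv2.INTER_CUBIC),cv2.resize(b[180:280,230:330],(400,400),interpolation=cv2.INTER_CUBIC)]))
E
```

```text
11.65 [ 0.54094537 -0.0531714   0.06022983] [-0.09153861 -0.0168769  -0.31009883] -0.0003476452467971985
```

View pics/z10.png

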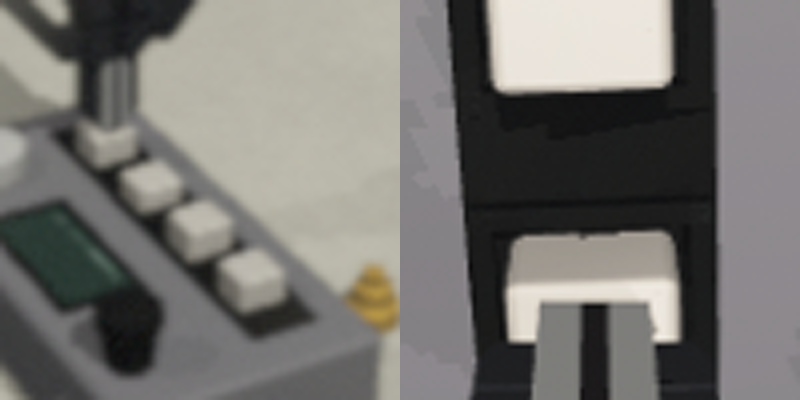

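Key 4 is up and the tips are centred on it, and key 3 is still lower. Now I'll tap key 4.

>>> servo_tool --increments '[{"claw":1,"x":0,"y":0,"z":-0.04,"ax":0,"ay":0,"az":0},{"claw":1,"x":0,"y":0,"z":-0.04,"ax":0,"ay":0,"az":0},{"claw":1,"x":0,"y":0,"z":-0.02,"ax":0,"ay":0,"az":0},{"claw":1,"x":0,"y":0,"z":0,"ax":0,"ay":0,"az":0}]'

```text
clock: 12.15
tcp_pos: [0.5412, -0.0537, 0.0581]
orientation: [0.0, 0.774, 0.634, 0.0]
wrist_force: [-0.2, 1.6, 3.0]
finger_gap: 0.0003
```

>>> servo_tool --increments '[{"claw":1,"x":0,"y":0,"z":0.3,"ax":0,"ay":0,"az":0},{"claw":1,"x":0,"y":0,"z":0.3,"ax":0,"ay":0,"az":0},{"claw":1,"x":0,"y":0,"z":0,"ax":0,"ay":0,"az":0},{"claw":1,"x":0,"y":0,"z":0,"ax":0,"ay":0,"az":0},{"claw":1,"x":0,"y":0,"z":0,"ax":0,"ay":0,"az":0}]'

```text
clock: 12.65
tcp_pos: [0.5408, -0.0538, 0.0727]
orientation: [-0.0, 0.774, 0.634, -0.0]
wrist_force: [0.4, 0.0, 0.1]
finger_gap: -0.0
```

>>> servo_tool --increments '[{"claw":1,"x":0.14,"y":0.88,"z":0,"ax":0,"ay":0,"az":0},{"claw":1,"x":0.14,"y":0.88,"z":0,"ax":0,"ay":0,"az":0},{"claw":1,"x":0,"y":0,"z":-0.2,"ax":0,"ay":0,"az":0},{"claw":1,"x":0,"y":0,"z":-0.3,"ax":0,"ay":0,"az":0},{"claw":1,"x":0,"y":0,"z":0,"ax":0,"ay":0,"az":0}]'

```text
clock: 13.15
tcp_pos: [0.5467, -0.0102, 0.0588]
orientation: [-0.001, 0.774, 0.634, -0.001]
wrist_force: [-0.5, -0.6, 0.4]
finger_gap: -0.0001
```

```bash
python3 - <<'E'
from h import *
s=env.get_state();print(s["clock"],s["tcp_pos"],s["wrist_force"],s["finger_gap"])
a=env.read_camera("scene")[:,:,::-1];b=env.read_camera("wrist")[:,:,::-1]
cv2.imwrite("pics/z11.png",np.hstack([cv2.resize(a[170:245,245:320],(400,400),interpolation=cv2.INTER_CUBIC),cv2.resize(b[180:280,230:330],(400,400),interpolation=cv2.INTER_CUBIC)]))
E
```

```text
13.15 [ 0.54672851 -0.01017889  0.05877774] [-0.50103892 -0.60679716  0.35242648] -0.00014205667112660183
```

View pics/z11.png

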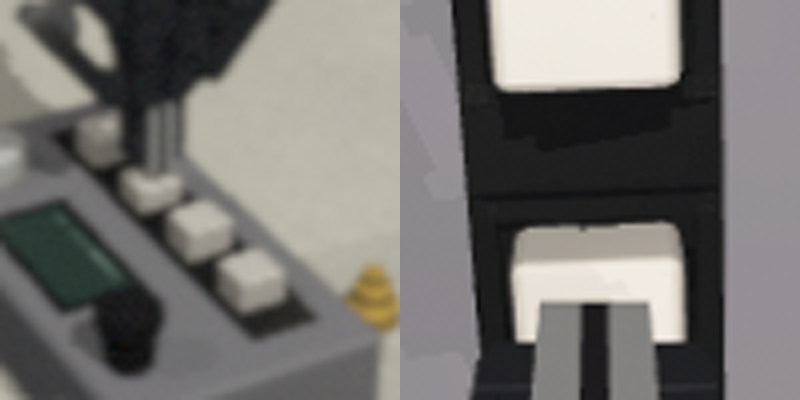

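Key 3 is still latched and the tips are centred on it. Now I'll press it, watching the force.

>>> servo_tool --increments '[{"claw":1,"x":0,"y":0,"z":-0.1,"ax":0,"ay":0,"az":0},{"claw":1,"x":0,"y":0,"z":-0.1,"ax":0,"ay":0,"az":0},{"claw":1,"x":0,"y":0,"z":-0.04,"ax":0,"ay":0,"az":0},{"claw":1,"x":0,"y":0,"z":-0.04,"ax":0,"ay":0,"az":0},{"claw":1,"x":0,"y":0,"z":0,"ax":0,"ay":0,"az":0}]'

```text
clock: 13.75
tcp_pos: [0.5482, -0.0103, 0.0543]
orientation: [0.001, 0.774, 0.634, 0.0]
wrist_force: [-1.6, -1.6, 6.3]
finger_gap: -0.0003
```

>>> servo_tool --increments '[{"claw":1,"x":0,"y":0,"z":-0.03,"ax":0,"ay":0,"az":0},{"claw":1,"x":0,"y":0,"z":0,"ax":0,"ay":0,"az":0}]'

```text
clock: 13.95
tcp_pos: [0.5482, -0.0103, 0.0537]
orientation: [0.001, 0.774, 0.634, 0.0]
wrist_force: [-2.0, -0.9, 7.0]
finger_gap: 0.0003
```

>>> servo_tool --increments '[{"claw":1,"x":0,"y":0,"z":-0.03,"ax":0,"ay":0,"az":0},{"claw":1,"x":0,"y":0,"z":0,"ax":0,"ay":0,"az":0}]'

```text
clock: 14.15
tcp_pos: [0.5483, -0.0103, 0.0531]
orientation: [0.001, 0.774, 0.634, 0.0]
wrist_force: [-2.5, -1.7, 10.2]
finger_gap: -0.0
```

>>> servo_tool --increments '[{"claw":1,"x":0,"y":0,"z":-0.03,"ax":0,"ay":0,"az":0},{"claw":1,"x":0,"y":0,"z":0,"ax":0,"ay":0,"az":0}]'

```text
clock: 14.35
tcp_pos: [0.5482, -0.0103, 0.0525]
orientation: [0.001, 0.774, 0.634, 0.0]
wrist_force: [-3.8, -0.8, 11.2]
finger_gap: 0.0
```

>>> servo_tool --increments '[{"claw":1,"x":0,"y":0,"z":-0.03,"ax":0,"ay":0,"az":0},{"claw":1,"x":0,"y":0,"z":0,"ax":0,"ay":0,"az":0}]'

```text
clock: 14.55
tcp_pos: [0.5482, -0.0104, 0.0518]
orientation: [0.001, 0.774, 0.634, 0.0]
wrist_force: [-2.9, -0.5, 11.5]
finger_gap: -0.0001
```

>>> servo_tool --increments '[{"claw":1,"x":0,"y":0,"z":-0.03,"ax":0,"ay":0,"az":0},{"claw":1,"x":0,"y":0,"z":0,"ax":0,"ay":0,"az":0}]'

```text
clock: 14.75
tcp_pos: [0.5483, -0.0103, 0.0517]
orientation: [0.001, 0.774, 0.634, 0.0]
wrist_force: [-4.5, -0.8, 15.2]
finger_gap: -0.0002
```

The force has reached the firm stop (15 N with no further travel), so the latch should have let go. I'll lift off and check.

>>> servo_tool --increments '[{"claw":1,"x":0,"y":0,"z":0.2,"ax":0,"ay":0,"az":0},{"claw":1,"x":0,"y":0,"z":0.4,"ax":0,"ay":0,"az":0},{"claw":1,"x":0,"y":0,"z":0.8,"ax":0,"ay":0,"az":0},{"claw":1,"x":0,"y":0,"z":1,"ax":0,"ay":0,"az":0},{"claw":1,"x":0,"y":0,"z":0.6,"ax":0,"ay":0,"az":0}]'

```text
clock: 15.25
tcp_pos: [0.5486, -0.0099, 0.1265]
orientation: [0.001, 0.774, 0.634, 0.001]
wrist_force: [0.5, -0.2, 0.2]
finger_gap: -0.0005
```

>>> servo_tool --increments '[{"claw":1,"x":-0.5,"y":-1,"z":0.5,"ax":0,"ay":0,"az":0},{"claw":1,"x":-0.5,"y":-1,"z":0.5,"ax":0,"ay":0,"az":0},{"claw":1,"x":-0.5,"y":-1,"z":0.5,"ax":0,"ay":0,"az":0},{"claw":1,"x":-0.5,"y":-1,"z":0.5,"ax":0,"ay":0,"az":0},{"claw":1,"x":-0.5,"y":-1,"z":0,"ax":0,"ay":0,"az":0}]'

```text
clock: 15.75
tcp_pos: [0.4859, -0.1361, 0.1766]
orientation: [0.001, 0.773, 0.634, 0.001]
wrist_force: [0.6, -0.7, 1.0]
finger_gap: -0.0002
```

```bash
python3 - <<'E'
from h import *
s=env.get_state();print(s["clock"],s["tcp_pos"],s["wrist_force"],s["finger_gap"])
a=env.read_camera("scene")[:,:,::-1]; cv2.imwrite("pics/sceneF.png",a);b=env.read_camera("top")[:,:,::-1]
cv2.imwrite("pics/z12.png",np.hstack([cv2.resize(a[170:245,245:320],(400,400),interpolation=cv2.INTER_CUBIC),cv2.resize(b[170:250,240:320],(400,400),interpolation=cv2.INTER_CUBIC)]))
for nm in("pics/scene0.png","pics/sceneF.png"):
    g=cv2.imread(nm)[182:235,252:306].min(2)
    k,l,st,ce=cv2.connectedComponentsWithStats((g>150).astype(np.uint8))
    print(nm,[(np.round(ce[i]+[252,182],1).tolist(),int(st[i,4])) for i in range(1,k) if 8<st[i,4]<200])
a0=cv2.imread("pics/scene0.png")
for q in range(4): pass
E
```

```text
15.75 [ 0.48592978 -0.13610694  0.17659986] [ 0.56475082 -0.66272871  0.99878827] -0.00021940432096638604
pics/scene0.png [([264.7, 193.8], 33), ([273.3, 203.1], 32), ([282.5, 210.6], 37), ([291.9, 219.8], 38)]
pics/sceneF.png [([264.7, 193.7], 38), ([273.2, 202.1], 37), ([282.5, 210.6], 40), ([292.2, 220.1], 45)]
```

View pics/z12.png

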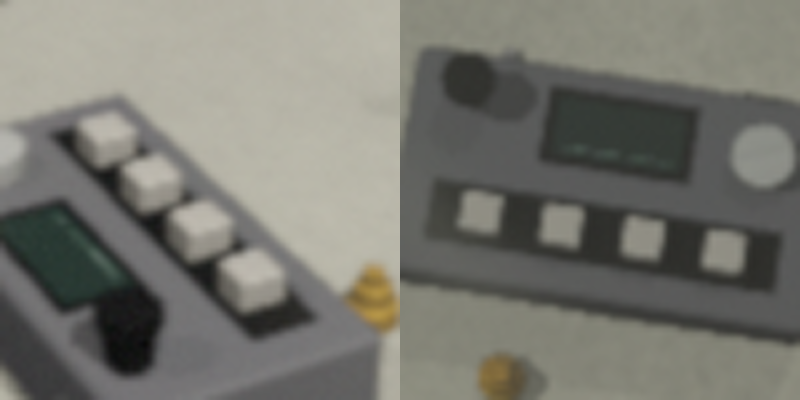

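View pics/sceneF.png

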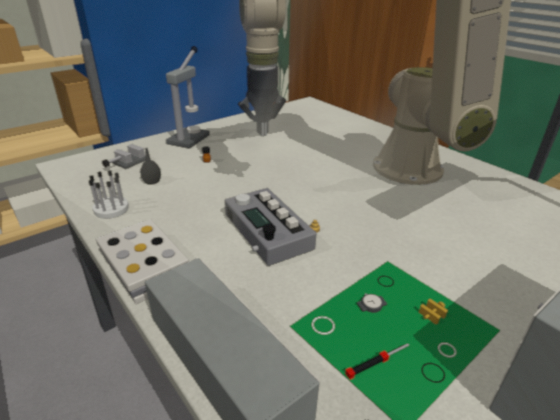

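All four caps now line up. Key 3's centre moved from row 203.1 to 202.1, in step with its neighbours, and nothing around has moved. I'll let the arm settle and hand in.

>>> servo_tool --increments '[{"claw":1,"x":0,"y":0,"z":0,"ax":0,"ay":0,"az":0},{"claw":1,"x":0,"y":0,"z":0,"ax":0,"ay":0,"az":0},{"claw":1,"x":0,"y":0,"z":0,"ax":0,"ay":0,"az":0}]'

```text
clock: 16.15
tcp_pos: [0.4857, -0.134, 0.1744]
orientation: [-0.0, 0.773, 0.634, 0.0]
wrist_force: [-0.5, -0.0, 1.0]
finger_gap: 0.0003
```

```bash
python3 - <<'E'
from workcell import env
print(env.hand_in())
E
```

```text
the job is handed in; nothing more can be done
None
```

The latched key, third from the left, is released. The job was handed in at about 16 s, with no verdict reported.

- **Taps:** I tapped the keys left to right at about 3.6, 2.6, 4.2 and 3.0 N. Key 3 was firm and 4 mm lower, and it was still latched after all four taps.
- **Release:** I then pressed key 3 to its firm stop, about 3.5 mm down at 15 N, and lifted off.
- **Last checks:** The final pictures show all four caps level. Key 3 rose about 1 px in the scene view (1.45 px would be the full 4 mm) and now lines up with its neighbours. By eye, the bystanders in view are where they stood, and the arm is clear of the keys.
- **What disagreed:** The shut fingertips touched at TCP z of about 0.059 m, so they stand about 12 mm behind the reported TCP, not 17 mm ahead as stated. I used the contact force and the pictures for height instead. The bar joint itself can't be read, so the pop-up was checked from the pictures only.

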